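Load a water-filter cartridge and clamp it home

TASK

Stand the white filter cartridge upright in the pocket of the filter holder and let go of it there, then swing the holder's clamp over it and press the clamp's bar down until the cartridge is driven fully home onto its seat, and leave it clamped. Work by feel: never ram the cartridge or the clamp, do not push the cartridge down by hand in place of the clamp, and leave the other things where they are.

Things in the scene. Friction and masses are not known exactly. Their poses are not given: they have to be found in the camera images.
- cartridge_mid (a point): Centre of the loose filter cartridge: white upright block with grey ribs, grey cap, two dark seal bands near its foot; 50 mm along its x, 34 mm along its y, 80 mm high (40 mm above and below this point), about 0.18 kg. Starts standing on the worktop, foot down; a half turn about z makes no difference. Grasp it across its 34 mm, by its upper 35 mm, which stay above the pocket's rim.
- pocket (a point): Centre of the pocket's mouth, at its rim, 70 mm above the worktop. The holder is a fixed white and grey appliance, 200 x 124 mm. Axes: x to its back (hinge), y across, z up. The pocket is 53 mm along x, 37 mm along y (1.5 mm play all round the cartridge), with a 4 mm sloping lead-in and 12 mm walls. The cartridge drops in onto a carrier 34 mm below the rim, its top then 46 mm above it.
- seat: Seat at the bottom of the pocket, under the carrier; origin at its fixed foot, 64 mm below the rim. Its top (firm rubber, 40 N/mm) lies 44 to 54 mm below the rim, set differently each time, hidden, not measured. The carrier yields only under about 22 N (steady friction, no spring), stays where pushed. Home: the foot bears on the seat, 10 to 20 mm below its start; resistance rises sharply there.
- clamp (a joint): Angle of the clamp, rad: 0 when its arms lie level above the pocket, growing as it swings up and back. It starts open at 1.7 to 1.85 and stays wherever it is left (friction about 0.22 N m). Range -0.15 to 1.95. Its nose meets the top of an unpressed cartridge at about 0.2; with the cartridge home it reads -0.10 to 0.06, depending on the seat's height.
- hinge (a point): Centre of the clamp's hinge axis (along y), 75 mm behind the pocket's centre, 110 mm above the worktop; axes as the pocket's. The clamp is a steel fork; a round nose between its arms, 75 mm from the hinge, bears on the middle of the cartridge's top, so 1 N on the bar gives 2.4 N on the cartridge. The cartridge stands up to 70 N from the clamp, and up to 30 N if pushed into the pocket by hand.
- bar (a point): Centre of the black round cross bar at the clamp's free end, where to take or press it: 12 mm thick, along the holder's y, 73 mm free between the arms. 180 mm from the hinge axis: at clamp angle a it is 180 cos(a) mm in front of it (holder's -x) and 180 sin(a) mm above, within 2 mm. About 10 N down on the bar drives the carrier; 14 to 18 N felt means it is home: go slowly (10 mm/s).
- yoghurt_tub: Loose yoghurt tub, 72 mm wide, 71 mm high, origin at the centre of its underside. Leave alone.
- mug: Loose mug, 83 mm wide, 94 mm high, origin at the centre of its underside. Leave alone.
- herb_jar: Loose small jar with an ochre lid, 45 mm wide, 100 mm high, origin at the centre of its underside. Leave alone.
- matches: Loose match box lying flat, 36 x 53 x 15 mm, origin at the centre of its underside. Leave alone.
- peg: Loose wooden clothes peg lying flat, 15 x 72 x 12 mm, origin at the centre of its underside. Leave alone.
Things that resemble listed ones, but are neither listed nor needed, are in the scene too. What is shaped like the part that bears cartridge_mid but turquoise or yellow is not meant.

How it is judged:
On the way, in this order (a step that is already met when the one before it is completed fails the run):
1. the cartridge stands in the pocket on the carrier, upright, let go, still proud of its seat and not yet touched by the clamp (horizontal distance between cartridge_mid and pocket below 0.005 m and angle between cartridge_mid's own z axis and vertical below 0.12 rad and z of cartridge_mid in the frame of pocket between 0 and 0.01 m and contact force between each of the arm, the fingers and cartridge below 0.1 N and value of joint clamp above 0.4 rad), for 0.2 s.
2. the clamp has driven the cartridge home (horizontal distance between cartridge_mid and pocket below 0.005 m and angle between cartridge_mid's own z axis and vertical below 0.12 rad and z of cartridge_mid in the frame of pocket below -0.002 m and contact force between cartridge and seat above 0.3 N and value of joint clamp below 0.12 rad), for 0.2 s.
At the end, for the whole second after the job is handed in: The cartridge is upright in the pocket (within 0.12 rad, centre within 5 mm of the pocket's axis), its foot bearing on the seat (with over 0.3 N; its centre at least 2 mm below the rim's level), and the clamp is closed over it (below 0.12 rad), let go and at rest (all of step 2 and linear speed of cartridge below 0.02 m/s and velocity of joint clamp below 0.1 rad/s and contact force between the fingers and clamp below 0.1 N); the robot touches nothing.
It fails at once if the clamp presses the cartridge with more than 70 N (contact force between clamp and cartridge above 70 N).
It fails at once if the cartridge is pushed against the holder by hand with more than 30 N (contact force between cartridge and holder above 30 N and value of joint clamp above 0.4 rad).
It fails at once if the cartridge is pushed down by hand instead of by the clamp (horizontal distance between cartridge_mid and pocket below 0.005 m and angle between cartridge_mid's own z axis and vertical below 0.12 rad and z of cartridge_mid in the frame of pocket below -0.001 m and value of joint clamp above 0.4 rad).
It fails at once if a bystander (tub, mug, jar, match box or peg) is moved more than 3 cm (distance of any of yoghurt_tub, mug, herb_jar, matches, peg from where it was at the start of the episode above 0.03 m).
It also fails if it takes over 70 s, if anything falls off the work surface, if the arm or the gripper's body presses on something with over 40 N, if the wrist force passes 120 N, or if a joint passes its speed limit or range.

ROBOT

A 6-joint arm with a two-finger parallel gripper is mounted at the origin on a cart in front of the work surface, level with it; the furniture and walls round the work are solid. World frame = base frame: x ahead of the robot, y to its left, z up, the work surface at z = 0. Lengths are in m, angles in rad, forces in N, time in s.
With the tool pointing down it reaches from about 0.275 to 1 m from the base axis. Payload 8.4 kg.
Tool frame: the origin (TCP) lies at the very end of the fingers, on their centre line; the grasp point (between the pads) lies 19 mm behind it; z points along the fingers, y is the line along which they close (so a half turn about z gives the same grasp; the last joint's range is limited). The gripper opens to 85 mm and grips with 20 to 120 N. Pads are 22 mm wide; open, the fingers measure 114 mm over their backs; the gripper's body (76 mm by 85 mm) begins 54 mm behind the grasp point. The pads swing forward as they close: fully open they stand 13 mm farther back than shut.
Start: joints at [1.261, 0.353, 1.633, -0, 1.155, -0.002], TCP at [0.189, 0.596, 0.231] pointing down, gripper open.
Joint ranges: [-2.63, 2.63], [-0.92, 2.1], [0.06, 2.66], [-1.3, 4.44], [0, 2.69], [-3.02, 3.02]. Speed limits (rad/s): [2.22, 2.22, 2.79, 3.14, 3.14, 3.14].

INTERFACE

Orientations are given as a unit quaternion [x, y, z, w].
In Python, from station import read_state, capture, camera_model, job_done gives the robot as it stands. The module is installed in compiled form; this text tells all that it offers.
- The arm moves only by the tool step_arm, never from a script. Its argument "series" is a list that holds one entry, the list of rows, each a list of 7 numbers: the shift along the tool's x, y, z in cm, then the turn, a rotation vector about the tool's x, y, z in rad, then the gripper command: -1 is shut, 1 is fully open, values between are in proportion. A call has 1 to 8 rows; each row shifts and turns the commanded pose from where the row before left it, along the tool's axes as they then stand; what a row does not reach is not made up. A row lasts 1/8 s, in which the tool goes at most 62.5 mm and 10.7 degrees, less where a joint would pass 70% of its speed; a pose out of reach is approached as far as the arm can. A call with a gripper value outside its range is refused whole. The fingers move at their own pace and stop on an object; "squeeze" is the grip in N (left out, the last holds). Time passes only in rows, so rows that do not move let the fingers close. It gives the time, the measured TCP pose, the force, the opening and the grip force at its end, in the units of the state.
- read_state(): the state, without advancing time (a new reading comes with each control period).
- capture(name): name is "scene" or "top" or "wrist"; returns the picture (384x512x3 uint8, red, green, blue); there is no depth.
- camera_model(name): a dict with "vertical_fov" (degrees; the focal length in pixels is half the picture's height over the tangent of half this angle, whatever the lens; pixels are square), "cx", "cy" (the principal point, pixels), "k1" (the pictures are not rectified: a ray, as slopes to the right and down, at radius r is drawn at 1 + k1 r^2 times it, then the intrinsics apply), "T" (4x4, takes a point from camera to world coordinates). Camera axes: x right, y down, z forward; pixel columns grow to the right and rows downward; lengths in m; the calibration is good to about 2 mm. A picture is of the moment at which its call begins: read the wrist's pose just before it. camera_model takes no time and is no camera call; for the wrist camera it gives the pose at the moment of the call.
- job_done(): hands the job in; it is judged then, once.
The state is a dict: "t": time; "joint_pos": joint angles; "qd": joint speeds; "tau": joint torques, N m; "tool_pos": TCP position; "eef_rot": TCP orientation; "wrist_force": force on the tool from outside, world axes, zero at the start; "moment": the same for the moment, N m; "gripper_width": finger opening in m; "gripper_force": force on a finger pad.
Only numpy, scipy, OpenCV 4.12 (cv2) and the standard library are available. Lean on these libraries where they do the work, as an engineer would, in place of code of your own. Each camera call takes 0.05 s, during which the arm holds its last target. There are 200 camera calls.

## Working session

There is one attempt and no reset: what is moved stays moved. The work goes in short steps, Python scripts to look and compute and a tool call to move; the robot and the scene stay as the last step left them, time stands still between calls to the robot, and variables do not carry over. Pictures are saved under pics/ and viewed, at most 10 in all, crops included, and the job is handed in when it is done.

Besides the shell and the picture viewer there is one more tool, called by a JSON object that holds its "name" and its "arguments". step_arm: Moves the arm, as the interface text tells. Its arguments: {"type":"object","properties":{"series":{"type":"array","items":{"type":"array","items":{"type":"array","items":{"type":"number"}}}},"squeeze":{"type":"number"}},"required":["series"]}

```bash
mkdir -p pics
cat > h.py <<'E'
import numpy as np, cv2
from station import read_state, capture, camera_model, job_done
from scipy.spatial.transform import Rotation as R
def ray(m,uv):
    f=192/np.tan(np.radians(m["vertical_fov"])/2)
    d=(np.array(uv,float)-[m["cx"],m["cy"]])/f
    u=d.copy()
    for _ in range(30): u=d/(1+m["k1"]*(u@u))
    T=np.array(m["T"]); return T[:3,3],T[:3,:3]@np.array([u[0],u[1],1])
def plane(m,uv,z):
    o,d=ray(m,uv); return o+d*(z-o[2])/d[2]
def tri(a,b):
    (o1,d1),(o2,d2)=a,b
    s=np.linalg.lstsq(np.c_[d1,-d2],o2-o1,rcond=None)[0]
    p,q=o1+s[0]*d1,o2+s[1]*d2
    return (p+q)/2,np.linalg.norm(p-q)
def proj(m,P):
    f=192/np.tan(np.radians(m["vertical_fov"])/2)
    T=np.array(m["T"]); c=T[:3,:3].T@(np.array(P)-T[:3,3]); u=c[:2]/c[2]
    return u*(1+m["k1"]*(u@u))*f+[m["cx"],m["cy"]]
def save(n,img): cv2.imwrite("pics/"+n+".png",cv2.cvtColor(img,cv2.COLOR_RGB2BGR))
E
python3 - <<'E'
from h import *
ims=[]
for n in("scene","top","wrist"):
    m=camera_model(n);im=capture(n);np.save(n+"0.npy",im);save(n+"0",im)
    print(n,m["vertical_fov"],m["k1"],np.round(m["T"],3).tolist())
s=read_state();print(s)
a=np.load("scene0.npy");b=np.load("top0.npy")
save("both",cv2.resize(np.hstack([a,b]),(800,300)))
E
```

```text
scene 53.76006957683937 0.01872288567734275 [[0.879, -0.335, 0.339, 0.126], [-0.476, -0.595, 0.647, -0.677], [-0.015, -0.73, -0.683, 0.926], [0.0, 0.0, 0.0, 1.0]]
top 53.863937754340554 -0.12816503107263705 [[-0.009, -0.99, 0.141, 0.397], [-1.0, 0.011, 0.01, 0.11], [-0.011, -0.141, -0.99, 1.135], [0.0, 0.0, 0.0, 1.0]]
wrist 62.329235830582995 -0.09082490199430444 [[0.302, 0.907, 0.294, 0.114], [0.953, -0.287, -0.095, 0.62], [-0.002, 0.308, -0.951, 0.374], [0.0, 0.0, 0.0, 1.0]]
{'t': 0.15, 'joint_pos': array([ 1.26057595e+00,  3.53527357e-01,  1.63393935e+00,  2.12735699e-06,
        1.15519248e+00, -2.39444779e-03]), 'qd': array([ 0.00068168, -0.00156199, -0.00452858, -0.00016674, -0.00054655,
       -0.00034236]), 'tau': array([-3.07339942e-04, -6.05638933e+01, -3.42338991e+01,  2.60386503e-05,
        6.18963430e-03,  5.23336348e-05]), 'tool_pos': array([0.18925644, 0.59528973, 0.23072046]), 'eef_rot': array([ 1.53306406e-01,  9.88178558e-01, -5.26615937e-04, -8.39758637e-05]), 'wrist_force': array([ 0.23244763, -0.11354732,  0.60085335]), 'moment': array([0.00493411, 0.07859985, 0.06014786]), 'gripper_force': 0.0, 'gripper_width': 0.08530481420097323}
```

View pics/scene0.png

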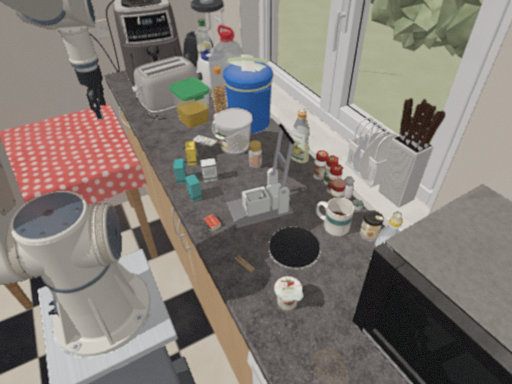

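View pics/top0.png

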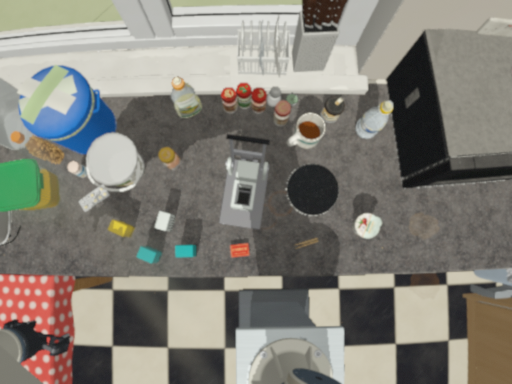

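Scene: white block with dark bands at scene (209,170) / top (164,221). It could be confused with the turquoise blocks at top (148,255) and (185,251), the yellow one at (121,229), and a pale item at (94,199). The holder is at top (245,190), with its clamp bar at (248,140). A close crop will check this choice.

Run:
```python
from h import *
a=np.load("scene0.npy");b=np.load("top0.npy")
A=cv2.resize(a[130:230,160:300],(560,400),interpolation=3);B=cv2.resize(b[125:270,130:280],(0,0),fx=4,fy=4,interpolation=3)
c=np.zeros((600,800,3),np.uint8)
A=cv2.resize(a[130:230,165:300],(400,296),interpolation=3);B=cv2.resize(b[125:270,140:280],(400,414),interpolation=3)
c[:296,:400]=A;c[:414,400:]=B
save("crop1",c)
mt=camera_model("top");ms=camera_model("scene")
for uv,z in [((164,221),.08),((245,190),.07),((148,255),.08),((233,163),.11),((266,168),.11)]: print(uv,plane(mt,uv,z).round(3))
# white mask of cartridge in top
g=b.astype(int);w=((g.min(2)>150)).astype(np.uint8)
n,l,st,ce=cv2.connectedComponentsWithStats(w)
i=l[221,164];print(st[i],ce[i]);p=np.argwhere(l==i)[:,::-1].astype(np.float32)
print([plane(mt,q,.08).round(3).tolist() for q in cv2.boxPoints(cv2.minAreaRect(p))])
```

```text
(164, 221) [0.464 0.353 0.08 ]
(245, 190) [0.551 0.124 0.07 ]
(148, 255) [0.369 0.397 0.08 ]
(233, 163) [0.622 0.157 0.11 ]
(266, 168) [0.606 0.065 0.11 ]
[155 211  16  20 228] [162.25       220.48684211]
[[0.446, 0.382, 0.08], [0.495, 0.369, 0.08], [0.485, 0.334, 0.08], [0.436, 0.347, 0.08]]
```

View pics/crop1.png

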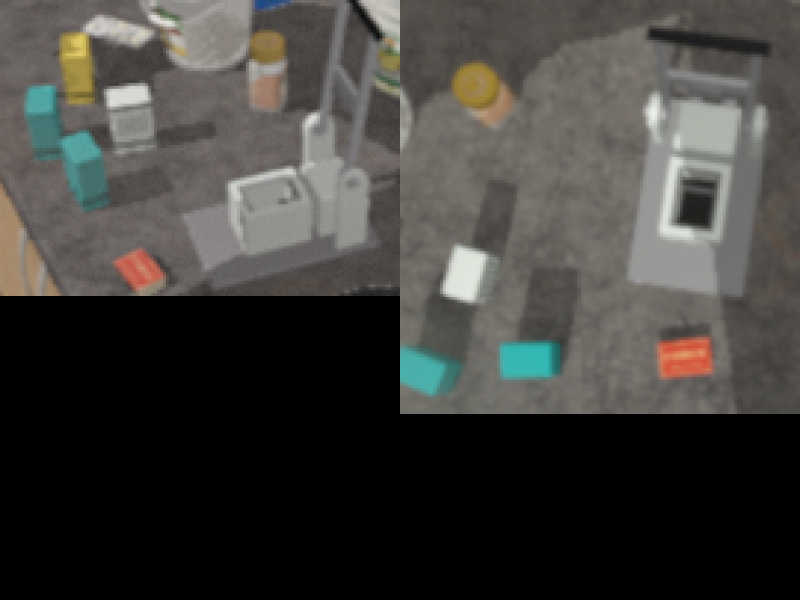

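The crop confirms the choice: the white ribbed block with a grey cap and dark bands is the cartridge, about (0.465, 0.358) with its long axis at about -15°. The pocket is near top pixel (243,195). Next I go above the cartridge.

{"name": "step_arm", "arguments": {"series": [[[-4.2,-1.8,0,0,0,-0.006,1],[-4.2,-1.8,0,0,0,-0.006,1],[-4.2,-1.8,0,0,0,-0.006,1],[-4.2,-1.8,0,0,0,-0.006,1],[-4.2,-1.8,0,0,0,-0.006,1],[-4.2,-1.8,0,0,0,-0.006,1],[-4.2,-1.8,0,0,0,-0.006,1],[-4.2,-1.8,0,0,0,-0.006,1]]], "squeeze": 40}}

```text
t: 1.15
tool_pos: [0.4718, 0.3614, 0.2311]
eef_rot: [0.129, 0.992, -0.0, -0.0]
wrist_force: [0.7, -0.3, -0.2]
gripper_width: 0.0855
gripper_force: 0.0
```

{"name": "step_arm", "arguments": {"series": [[[0,0,0,0,0,0,1],[0,0,0,0,0,0,1]]]}}

```text
t: 1.4
tool_pos: [0.4704, 0.3625, 0.231]
eef_rot: [0.13, 0.992, -0.0, -0.0]
wrist_force: [-0.2, -0.6, 0.1]
gripper_width: 0.0857
gripper_force: 0.0
```

Run:
```python
from h import *
m=camera_model("wrist");im=capture("wrist");save("w1",im)
np.save("w1.npy",im)
import pickle;pickle.dump(m,open("w1.pkl","wb"))
s=read_state();print(s["tool_pos"],R.from_quat(s["eef_rot"]).as_matrix().round(3))
```

```text
[0.47009654 0.36287464 0.23105367] [[-0.966  0.257 -0.001]
 [ 0.257  0.966 -0.   ]
 [ 0.001 -0.    -1.   ]]
```

View pics/w1.png

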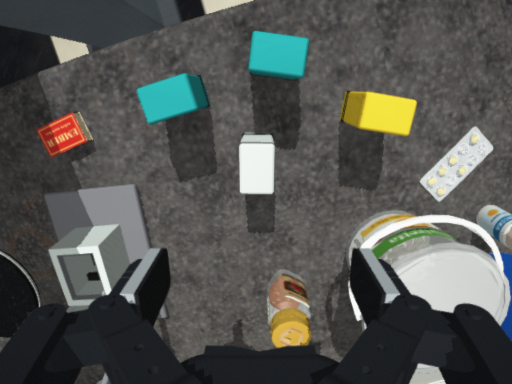

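Wrist view: the cartridge's white top is at (257,170), aligned with the image. The holder pocket is at about (88,270), and the herb jar at (290,325) lies beyond the cartridge. I'll measure the cartridge top and cross-check its height with the top camera.

Run:
```python
from h import *
import pickle
def corners(im,m,seed,th,box):
    w=(im.astype(int).min(2)>th).astype(np.uint8);mk=np.zeros_like(w);x0,y0,x1,y1=box;mk[y0:y1,x0:x1]=1;w*=mk
    n,l,st,ce=cv2.connectedComponentsWithStats(w);i=l[seed[1],seed[0]]
    p=np.argwhere(l==i)[:,::-1].astype(np.float32);r=cv2.minAreaRect(p);return r,st[i]
m=pickle.load(open("w1.pkl","rb"));im=np.load("w1.npy");print(im[130:200:5,257].tolist())
r,st=corners(im,m,(257,170),165,(225,120,290,210));print(r,st)
q=np.array([plane(m,c,.08) for c in cv2.boxPoints(r)]);print(q.round(4).tolist(),q.mean(0))
mt=camera_model("top");b=np.load("top0.npy")
rt,_=corners(b,mt,(162,220),165,(150,205,175,235));print(rt)
print(tri(ray(m,r[0]),ray(mt,rt[0])))
cv2.imwrite("pics/hold.png",cv2.cvtColor(cv2.resize(im[200:330,30:190],(800,600),interpolation=3),cv2.COLOR_RGB2BGR))
```

```text
[[61, 60, 59], [173, 181, 176], [199, 209, 202], [242, 247, 244], [240, 245, 242], [239, 245, 241], [239, 244, 241], [239, 245, 242], [239, 243, 241], [239, 244, 241], [238, 244, 240], [237, 243, 239], [238, 243, 240], [52, 50, 48]]
((256.0, 168.0), (50.0, 34.0), 90.0) [ 239  143   35   51 1731]
[[0.4374, 0.3527, 0.08], [0.4455, 0.3833, 0.08], [0.4931, 0.3713, 0.08], [0.4846, 0.3392, 0.08]] [0.46512433 0.36160152 0.08      ]
((162.21697998046875, 220.49057006835938), (11.950366973876953, 17.582151412963867), 15.945395469665527)
(array([0.46678466, 0.3608152 , 0.06953835]), np.float64(0.0006277531559875781))
```

{"name": "step_arm", "arguments": {"series": [[[0.45,-0.25,2,0,0,0,1],[0,0,4,0,0,0,1],[0,0,4,0,0,0,1],[0,0,3,0,0,0,1],[0,0,3,0,0,0,1],[0,0,2,0,0,0,1],[0,0,0,0,0,0,1],[0,0,0,0,0,0,1]]]}}

```text
t: 2.45
tool_pos: [0.4657, 0.3621, 0.0521]
eef_rot: [0.129, 0.992, 0.0, 0.0]
wrist_force: [-0.3, 0.3, 1.2]
gripper_width: 0.0855
gripper_force: 0.0
```

{"name": "step_arm", "arguments": {"series": [[[0,0,0,0,0,0,-1],[0,0,0,0,0,0,-1],[0,0,0,0,0,0,-1],[0,0,0,0,0,0,-1],[0,0,0,0,0,0,-1],[0,0,0,0,0,0,-1],[0,0,0,0,0,0,-1],[0,0,0,0,0,0,-1]]], "squeeze": 40}}

```text
t: 3.45
tool_pos: [0.4661, 0.3613, 0.0519]
eef_rot: [0.13, 0.992, 0.0, 0.0]
wrist_force: [-1.5, -1.8, 5.2]
gripper_width: 0.0336
gripper_force: 40.0
```

View pics/hold.png

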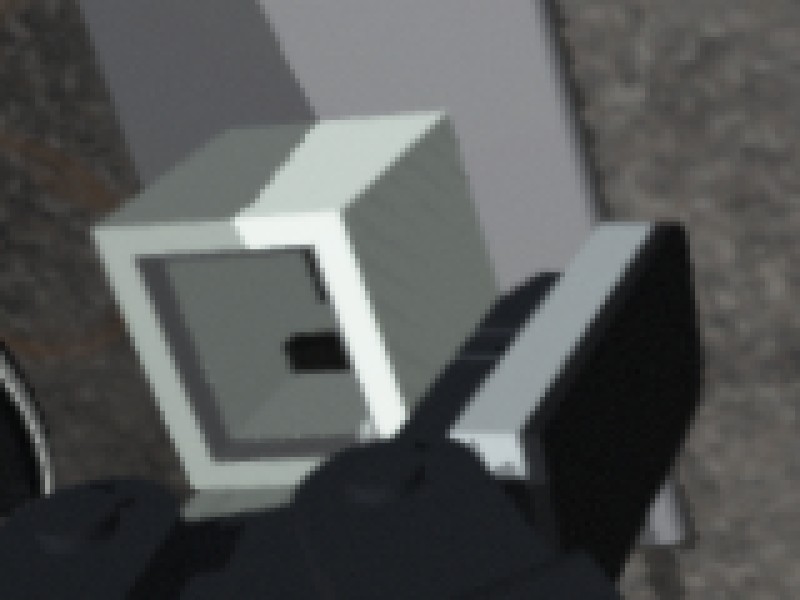

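Run:
```python
from h import *
import pickle
m=pickle.load(open("w1.pkl","rb"))
FL,FR,BL=[plane(m,(30+x/5-.4,200+y/4.615-.4),.07) for x,y in((95,228),(343,210),(193,487))]
print(FL,FR,BL,np.linalg.norm(FL-FR),np.linalg.norm(FL-BL))
print("centre",(FR+BL)/2,"yaw",np.degrees(np.arctan2(*(BL-FL)[1::-1])),np.degrees(np.arctan2(*(FL-FR)[1::-1])))
b=np.load("top0.npy");mt=camera_model("top")
print([proj(mt,p).round(1) for p in (FL,FR,BL)])
save("topc",cv2.resize(b[125:245,210:280],(350*1,600),interpolation=cv2.INTER_CUBIC))
```

```text
[0.49654617 0.11033512 0.07      ] [0.50598254 0.17072673 0.07      ] [0.57208129 0.09726093 0.07      ] 0.06112439710647716 0.07665826810963809
centre [0.53903192 0.13399383 0.07      ] yaw -9.819894555022174 -98.88083250362149
[array([250.2, 209.1]), array([228.8, 206. ]), array([254.5, 182.7])]
```

{"name": "step_arm", "arguments": {"series": [[[0,0,-1,0,0,0,-1],[0,0,-3,0,0,0,-1],[0,0,-4,0,0,0,-1],[0,0,-4,0,0,0,-1],[0,0,-2,0,0,0,-1],[0,0,0,0,0,0,-1]]]}}

```text
t: 4.2
tool_pos: [0.4666, 0.3618, 0.1932]
eef_rot: [0.13, 0.992, 0.001, 0.001]
wrist_force: [0.6, -0.4, -2.4]
gripper_width: 0.0331
gripper_force: 40.4
```

View pics/topc.png

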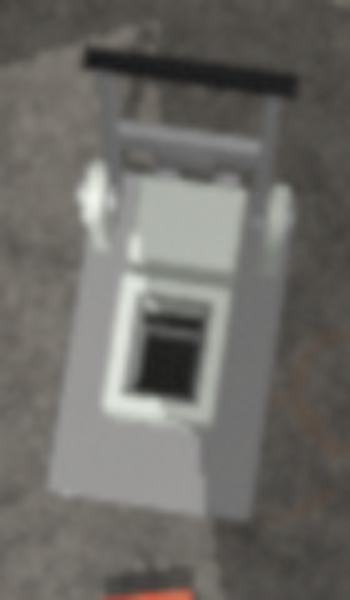

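{"name": "step_arm", "arguments": {"series": [[[0,0,0,0,0,-0.098,-1],[-2,-4,0,0,0,0,-1],[-2,-4,0,0,0,0,-1],[-2,-4,0,0,0,0,-1],[-2,-4,0,0,0,0,-1],[-1.8,-3.3,0,0,0,0,-1],[-1,-2,0,0,0,0,-1],[0,0,0,0,0,0,-1]]]}}

```text
t: 5.2
tool_pos: [0.5377, 0.1321, 0.1899]
eef_rot: [0.082, 0.997, -0.0, -0.001]
wrist_force: [-0.5, 0.5, -1.7]
gripper_width: 0.0333
gripper_force: 40.6
```

Run:
```python
from h import *
import pickle
w1=pickle.load(open("w1.pkl","rb"));mt=camera_model("top")
cs=[(102,412),(212,424),(122,272),(232,285)]
px=[(210+x/5-.4,125+y/5-.4) for x,y in cs]
P=np.array([plane(mt,p,.07) for p in px]);print(P.round(4),P.mean(0))
# height check, left-front corner (FL-image) vs wrist FR
print(tri(ray(w1,(98.2,245.1)),ray(mt,px[0])),tri(ray(w1,(48.6,249)),ray(mt,px[1])))
m=camera_model("wrist");im=capture("wrist");t=capture("top");sc=capture("scene")
pickle.dump(m,open("w2.pkl","wb"));np.save("w2.npy",im)
c=np.zeros((600,800,3),np.uint8);c[:384,:512]=im
c[384:600,:400]=cv2.resize(sc[170:230,210:310],(400,216),interpolation=3);c[:600,512:]=cv2.resize(t[120:245,210:270],(288,600),interpolation=3)
save("comb2",c);s=read_state();print(s["tool_pos"],R.from_quat(s["eef_rot"]).as_matrix().round(4))
```

```text
[[0.5032 0.1674 0.07  ]
 [0.4958 0.1052 0.07  ]
 [0.5835 0.1557 0.07  ]
 [0.5753 0.0929 0.07  ]] [0.53945608 0.1302757  0.07      ]
(array([0.50527639, 0.16816991, 0.06701785]), np.float64(0.003673393859208773)) (array([0.49726655, 0.10544195, 0.06477309]), np.float64(0.002078076489658038))
[0.5375048  0.13402559 0.19050021] [[-9.869e-01  1.611e-01 -1.400e-03]
 [ 1.611e-01  9.869e-01 -1.000e-04]
 [ 1.400e-03 -3.000e-04 -1.000e+00]]
```

View pics/comb2.png

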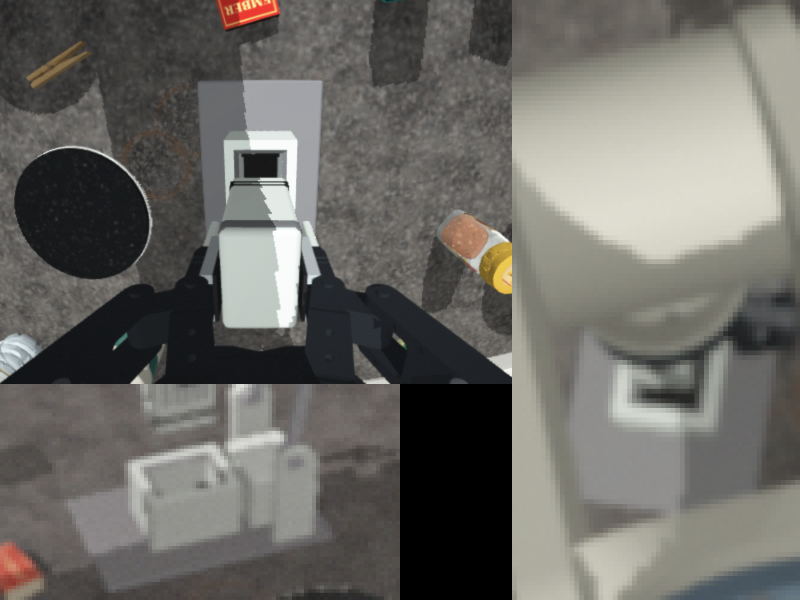

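The wrist view shows the cartridge aligned with and above the holder. The rim's front edge is at about (224–297, 135–150) and the cartridge foot at (231–288, 183). I'll measure the lateral offset from edge profiles.

Run:
```python
from h import *
import pickle
m=pickle.load(open("w2.pkl","rb"));im=np.load("w2.npy").astype(int).mean(2)
for v in (145,160,170): print(v,[(u,int(im[v,u])) for u in range(216,306,2)])
for u in(230,285): print(u,[(v,int(im[v,u])) for v in range(124,170,2)])
c,y=np.array([.5392,.1325,.07]),np.radians(-9.4)
for dx,dy in((-.0385,.0305),(-.0385,-.0305),(-.0265,.0185),(-.0265,-.0185)):
    p=c+[dx*np.cos(y)-dy*np.sin(y),dx*np.sin(y)+dy*np.cos(y),0];print(dx,dy,proj(m,p).round(1))
s=np.array([.5375,.134,.1385])
for dx,dy in((-.025,.017),(-.025,-.017)):
    p=s+[dx*np.cos(y)-dy*np.sin(y),dx*np.sin(y)+dy*np.cos(y),0];print("foot",proj(m,p).round(1))
```

```text
145 [(216, 106), (218, 107), (220, 106), (222, 108), (224, 193), (226, 202), (228, 202), (230, 203), (232, 203), (234, 202), (236, 203), (238, 202), (240, 201), (242, 201), (244, 202), (246, 202), (248, 202), (250, 248), (252, 251), (254, 251), (256, 251), (258, 251), (260, 251), (262, 251), (264, 251), (266, 251), (268, 251), (270, 251), (272, 251), (274, 251), (276, 251), (278, 251), (280, 251), (282, 251), (284, 251), (286, 251), (288, 251), (290, 251), (292, 251), (294, 251), (296, 248), (298, 167), (300, 162), (302, 163), (304, 163)]
160 [(216, 106), (218, 107), (220, 106), (222, 106), (224, 157), (226, 202), (228, 201), (230, 202), (232, 201), (234, 106), (236, 81), (238, 85), (240, 121), (242, 116), (244, 34), (246, 24), (248, 24), (250, 24), (252, 24), (254, 23), (256, 23), (258, 23), (260, 22), (262, 23), (264, 23), (266, 21), (268, 24), (270, 25), (272, 22), (274, 23), (276, 34), (278, 124), (280, 145), (282, 144), (284, 140), (286, 164), (288, 250), (290, 251), (292, 251), (294, 251), (296, 239), (298, 162), (300, 163), (302, 164), (304, 164)]
170 [(216, 105), (218, 106), 
[... 514 characters left out ...]
(126, 106), (128, 105), (130, 109), (132, 130), (134, 133), (136, 133), (138, 133), (140, 185), (142, 203), (144, 203), (146, 203), (148, 203), (150, 202), (152, 203), (154, 202), (156, 202), (158, 201), (160, 202), (162, 201), (164, 202), (166, 203), (168, 202)]
285 [(124, 164), (126, 163), (128, 164), (130, 182), (132, 229), (134, 229), (136, 229), (138, 230), (140, 248), (142, 251), (144, 251), (146, 251), (148, 250), (150, 135), (152, 132), (154, 140), (156, 140), (158, 140), (160, 139), (162, 140), (164, 141), (166, 140), (168, 139)]
-0.0385 0.0305 [295.8 140.3]
-0.0385 -0.0305 [222.4 140.2]
-0.0265 0.0185 [281.1 154.4]
-0.0265 -0.0185 [237.1 154.3]
foot [287.5 175.4]
foot [233.9 175.3]
```

Run:
```python
from h import *
import pickle
m=pickle.load(open("w2.pkl","rb"));im=np.load("w2.npy").astype(int).mean(2)
for u in(240,260,278): print(u,[(v,int(im[v,u])) for v in range(172,234,2)], [(v,int(im[v,u])) for v in range(316,336,2)])
for v in (186,235,300):print(v,[(u,int(im[v,u])) for u in list(range(212,240,2))+list(range(280,310,2))])
y=np.radians(-9.4);s=np.array([.5375,.134,0])
for z in (.1385,.1485,.2185):
  for dx,dy in((-.025,.017),(-.025,-.017),(.025,.017)):
    p=s+[dx*np.cos(y)-dy*np.sin(y),dx*np.sin(y)+dy*np.cos(y),z];print(z,dx,dy,proj(m,p).round(1))
```

```text
240 [(172, 121), (174, 121), (176, 119), (178, 132), (180, 127), (182, 70), (184, 47), (186, 123), (188, 133), (190, 135), (192, 133), (194, 133), (196, 133), (198, 134), (200, 134), (202, 133), (204, 134), (206, 133), (208, 134), (210, 134), (212, 133), (214, 135), (216, 134), (218, 134), (220, 80), (222, 68), (224, 68), (226, 76), (228, 139), (230, 163), (232, 180)] [(316, 195), (318, 195), (320, 194), (322, 195), (324, 195), (326, 186), (328, 105), (330, 71), (332, 65), (334, 66)]
260 [(172, 22), (174, 23), (176, 32), (178, 202), (180, 212), (182, 137), (184, 103), (186, 123), (188, 207), (190, 150), (192, 133), (194, 133), (196, 134), (198, 134), (200, 133), (202, 134), (204, 133), (206, 132), (208, 133), (210, 133), (212, 134), (214, 133), (216, 135), (218, 133), (220, 82), (222, 66), (224, 69), (226, 75), (228, 138), (230, 161), (232, 178)] [(316, 197), (318, 195), (320, 194), (322, 195), (324, 195), (326, 186), (328, 107), (330, 69), (332, 63), (334, 55)]
278 [(172, 133), (174, 134), (176, 137), (178, 221), (180, 223), (182, 142), (184, 115), (186, 220), (188, 230), (190, 230)
[... 1023 characters left out ...]
17), (302, 134), (304, 146), (306, 166), (308, 212)]
300 [(212, 23), (214, 31), (216, 32), (218, 21), (220, 20), (222, 143), (224, 193), (226, 195), (228, 198), (230, 198), (232, 199), (234, 197), (236, 198), (238, 198), (280, 248), (282, 249), (284, 250), (286, 249), (288, 249), (290, 250), (292, 248), (294, 241), (296, 222), (298, 57), (300, 22), (302, 40), (304, 41), (306, 27), (308, 24)]
0.1385 -0.025 0.017 [287.5 175.4]
0.1385 -0.025 -0.017 [233.9 175.3]
0.1385 0.025 0.017 [285.3 245.9]
0.1485 -0.025 0.017 [288.8 179.7]
0.1485 -0.025 -0.017 [232.6 179.7]
0.1485 0.025 0.017 [286.5 253.1]
0.2185 -0.025 0.017 [304.1 228.7]
0.2185 -0.025 -0.017 [218.2 228.6]
0.2185 0.025 0.017 [298.4 329.2]
```

{"name": "step_arm", "arguments": {"series": [[[-0.15,0.0,2,0,0,0,-1],[0,0,2,0,0,0,-1],[0,0,1.5,0,0,0,-1],[0,0,0.5,0,0,0,-1],[0,0,0.3,0,0,0,-1],[0,0,0,0,0,0,-1]]]}}

```text
t: 6.1
tool_pos: [0.5399, 0.1335, 0.1286]
eef_rot: [0.081, 0.997, 0.0, 0.0]
wrist_force: [1.1, 0.1, -2.1]
gripper_width: 0.033
gripper_force: 40.7
```

{"name": "step_arm", "arguments": {"series": [[[0,0,0.2,0,0,0,-1],[0,0,0.2,0,0,0,-1],[0,0,0.2,0,0,0,-1],[0,0,0,0,0,0,-1]]]}}

```text
t: 6.6
tool_pos: [0.5395, 0.1333, 0.1221]
eef_rot: [0.081, 0.997, -0.0, -0.0]
wrist_force: [-0.8, -0.9, -2.6]
gripper_width: 0.0336
gripper_force: 40.7
```

{"name": "step_arm", "arguments": {"series": [[[0,0,0.2,0,0,0,-1],[0,0,0.2,0,0,0,-1],[0,0,0.2,0,0,0,-1],[0,0,0,0,0,0,-1]]]}}

```text
t: 7.1
tool_pos: [0.5395, 0.1333, 0.116]
eef_rot: [0.081, 0.997, -0.0, -0.0]
wrist_force: [-0.4, -0.5, -1.2]
gripper_width: 0.0333
gripper_force: 40.7
```

{"name": "step_arm", "arguments": {"series": [[[0,0,0.2,0,0,0,-1],[0,0,0.2,0,0,0,-1],[0,0,0,0,0,0,-1]]]}}

```text
t: 7.48
tool_pos: [0.5395, 0.1333, 0.1121]
eef_rot: [0.081, 0.997, -0.0, -0.0]
wrist_force: [-0.3, 0.3, -2.0]
gripper_width: 0.0332
gripper_force: 40.7
```

Clean entry, with no side forces. I continue down.

{"name": "step_arm", "arguments": {"series": [[[0,0,0.3,0,0,0,-1],[0,0,0.3,0,0,0,-1],[0,0,0.3,0,0,0,-1],[0,0,0,0,0,0,-1]]]}}

```text
t: 7.98
tool_pos: [0.5394, 0.1333, 0.103]
eef_rot: [0.081, 0.997, -0.0, -0.0]
wrist_force: [1.1, 0.1, -2.0]
gripper_width: 0.0333
gripper_force: 40.7
```

{"name": "step_arm", "arguments": {"series": [[[0,0,0.3,0,0,0,-1],[0,0,0.3,0,0,0,-1],[0,0,0.3,0,0,0,-1],[0,0,0.2,0,0,0,-1],[0,0,0,0,0,0,-1]]]}}

```text
t: 8.6
tool_pos: [0.5395, 0.1333, 0.0921]
eef_rot: [0.081, 0.997, -0.0, -0.0]
wrist_force: [0.6, -0.2, -3.4]
gripper_width: 0.0336
gripper_force: 40.7
```

{"name": "step_arm", "arguments": {"series": [[[0,0,0.15,0,0,0,-1],[0,0,0.15,0,0,0,-1],[0,0,0,0,0,0,-1]]]}}

```text
t: 8.98
tool_pos: [0.5395, 0.1334, 0.0892]
eef_rot: [0.081, 0.997, -0.0, -0.0]
wrist_force: [0.5, -1.0, -1.8]
gripper_width: 0.0334
gripper_force: 40.7
```

{"name": "step_arm", "arguments": {"series": [[[0,0,0.1,0,0,0,-1],[0,0,0,0,0,0,-1]]]}}

```text
t: 9.22
tool_pos: [0.5396, 0.1333, 0.0882]
eef_rot: [0.081, 0.997, -0.0, -0.0]
wrist_force: [-0.3, 0.2, -1.1]
gripper_width: 0.0332
gripper_force: 40.7
```

{"name": "step_arm", "arguments": {"series": [[[0,0,0,0,0,0,0.5],[0,0,0,0,0,0,0.5],[0,0,0,0,0,0,0.5],[0,0,0,0,0,0,0.5],[0,0,0,0,0,0,0.5]]]}}

```text
t: 9.85
tool_pos: [0.5396, 0.1334, 0.0883]
eef_rot: [0.081, 0.997, 0.0, -0.0]
wrist_force: [-0.2, 0.0, -0.1]
gripper_width: 0.0639
gripper_force: 0.0
```

{"name": "step_arm", "arguments": {"series": [[[0,0,-1,0,0,0,0.5],[0,0,-3,0,0,0,0.5],[0,0,-4,0,0,0,0.5],[0,0,-3,0,0,0,0.5],[0,0,0,0,0,0,0.5]]]}}

```text
t: 10.48
tool_pos: [0.5413, 0.1338, 0.2014]
eef_rot: [0.081, 0.997, 0.001, 0.003]
wrist_force: [-0.1, 0.7, -0.6]
gripper_width: 0.0637
gripper_force: 0.0
```

Run:
```python
from h import *
import pickle
m=camera_model("wrist");im=capture("wrist");t=capture("top");sc=capture("scene")
pickle.dump(m,open("w3.pkl","wb"));np.save("w3.npy",im)
c=np.zeros((600,800,3),np.uint8);c[:384,:512]=im
c[384:600,:400]=cv2.resize(sc[120:240,190:310],(400,216),interpolation=3)
save("comb3",c);s=read_state();print(s["tool_pos"])
mt=camera_model("top");b=np.load("top0.npy").astype(int)
# clamp bar in top0
w=(b.max(2)<70).astype(np.uint8);w[:125]=0;w[155:]=0;w[:,:220]=0;w[:,275:]=0
n,l,st,ce=cv2.connectedComponentsWithStats(w);i=1+np.argmax(st[1:,4]);print(st[i],ce[i])
y=np.radians(-9.4);H=np.array([.5392+.075*np.cos(y),.1335+.075*np.sin(y),.11]);print("hinge",H)
for a in(1.7,1.75,1.8,1.85):
    p=H+[-.18*np.cos(a)*np.cos(y),-.18*np.cos(a)*np.sin(y),.18*np.sin(a)];print(a,p.round(4),proj(mt,p).round(1),proj(camera_model("scene"),p).round(1))
```

```text
[0.53905631 0.1332171  0.1976846 ]
[227 135  43  10 252] [249.09126984 139.24206349]
hinge [0.61319291 0.12125055 0.11      ]
1.7 [0.6361 0.1175 0.2885] [246.3 140.2] [285.1 132.5]
1.75 [0.6448 0.116  0.2871] [246.9 136.7] [287.9 132.3]
1.8 [0.6535 0.1146 0.2853] [247.5 133.3] [290.6 132.2]
1.85 [0.6621 0.1131 0.283 ] [248.1 130. ] [293.3 132.3]
```

View pics/comb3.png

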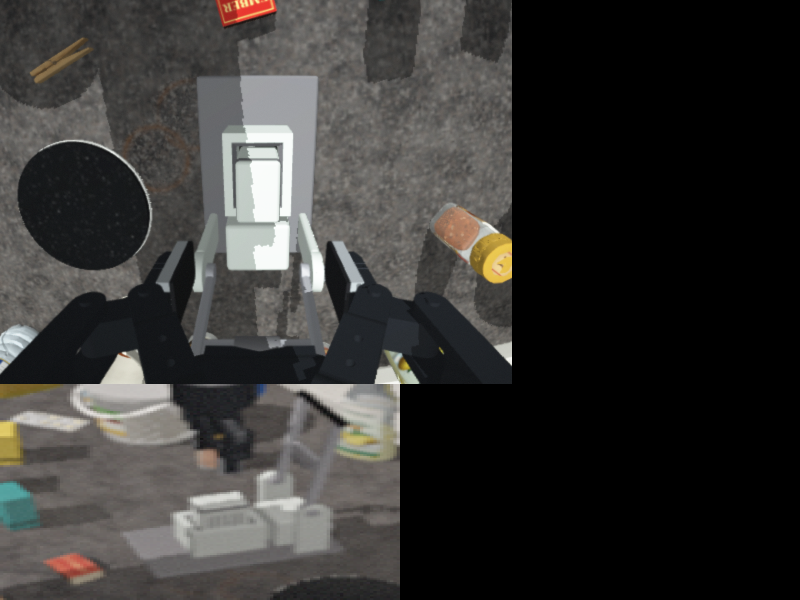

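The cartridge stands in the pocket: its top is at (258,190) in the wrist view, inside the rim. The scene crop shows it upright and the bar near scene (286,133), so the clamp is at about 1.71 rad with the bar at about (0.637, 0.115, 0.288). Next I rise, turn 90° and cage the bar.

{"name": "step_arm", "arguments": {"series": [[[0,0,-2,0,0,0.18,0],[0,0,-2,0,0,0.18,0],[0,0,-2,0,0,0.18,0],[0,0,-2,0,0,0.18,0],[0,0,-2,0,0,0.18,0],[0,0,-2,0,0,0.18,0],[0,0,-2,0,0,0.18,0],[0,0,-2,0,0,0.18,0]]]}}

```text
t: 11.62
tool_pos: [0.5391, 0.1332, 0.3573]
eef_rot: [0.72, 0.694, -0.001, -0.001]
wrist_force: [-0.3, -0.7, -0.2]
gripper_width: 0.0422
gripper_force: 0.0
```

{"name": "step_arm", "arguments": {"series": [[[0,0,0,0,0,0.13,0],[-0.3,2,0,0,0,0,0],[0,3,0,0,0,0,0],[0,3,0,0,0,0,0],[0,2,0,0,0,0,0],[0,0,0,0,0,0,0],[0,0,0,0,0,0,0]]]}}

```text
t: 12.5
tool_pos: [0.6375, 0.1141, 0.3572]
eef_rot: [0.761, 0.648, -0.001, -0.001]
wrist_force: [-0.3, -0.1, -0.6]
gripper_width: 0.0425
gripper_force: 0.0
```

Run:
```python
from h import *
m=camera_model("wrist");im=capture("wrist");sc=capture("scene")
c=np.zeros((600,800,3),np.uint8);c[:384,:512]=im
c[384:600,:400]=cv2.resize(sc[90:210,210:330],(400,216),interpolation=3)
save("comb4",c);s=read_state();print(s["tool_pos"],R.from_quat(s["eef_rot"]).as_matrix().round(3),s["joint_pos"].round(2))
print(proj(m,[.637,.1145,.288]),proj(m,[.637+.0058,.1145+.035,.288]),proj(m,[.637-.0058,.1145-.035,.288]))
```

```text
[0.6373221  0.11435718 0.35801643] [[ 0.159  0.987 -0.001]
 [ 0.987 -0.159 -0.   ]
 [-0.    -0.001 -1.   ]] [ 0.18  0.3   1.43 -0.    1.41  0.34]
[258.47145586 204.3698453 ] [258.70100158 155.45962067] [258.26741878 248.60810703]
```

View pics/comb4.png

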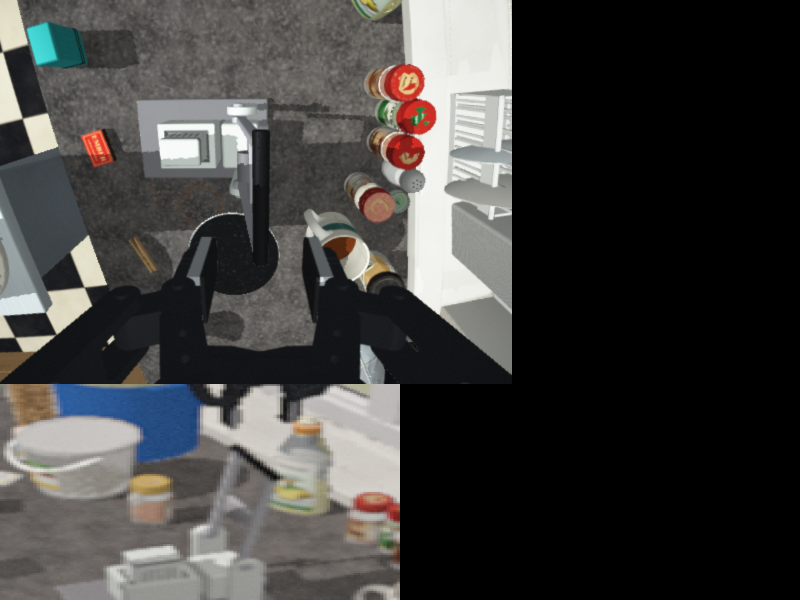

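The bar runs in the wrist view from (261,130) to (260,264), between the fingers and as predicted. I descend to cage it.

{"name": "step_arm", "arguments": {"series": [[[0.2,0,2,0,0,0,0],[0,0,2,0,0,0,0],[0,0,2,0,0,0,0],[0,0,2,0,0,0,0],[0,0,1,0,0,0,0],[0,0,0,0,0,0,0]]]}}

```text
t: 13.35
tool_pos: [0.6377, 0.1164, 0.268]
eef_rot: [0.762, 0.648, -0.0, -0.0]
wrist_force: [-0.3, 0.1, -0.2]
gripper_width: 0.0424
gripper_force: 0.0
```

Run:
```python
import numpy as np
p=None
for a in np.arange(1.7,.3,-.1):
    q=180*np.array([np.cos(a),np.sin(a)])
    if p is not None: print(round(a,2),(q-p).round(1))
    p=q
```

```text
1.6 [17.9  1.4]
1.5 [18.  -0.4]
1.4 [17.9 -2.2]
1.3 [17.6 -3.9]
1.2 [17.1 -5.7]
1.1 [16.4 -7.3]
1.0 [15.6 -9. ]
0.9 [ 14.6 -10.5]
0.8 [ 13.5 -11.9]
0.7 [ 12.3 -13.2]
0.6 [ 10.9 -14.3]
0.5 [  9.4 -15.3]
0.4 [  7.8 -16.2]
```

{"name": "step_arm", "arguments": {"series": [[[0,-0.7,0,0,0,0,0],[0,-0.7,0,0,0,0,0],[0,-0.9,0,0,0,0,0],[0,-0.9,0,0,0,0,0],[0,-0.9,0,0,0,0,0],[0,-0.9,0.1,0,0,0,0],[0,-0.9,0.1,0,0,0,0],[0,0,0,0,0,0,0]]]}}

```text
t: 14.35
tool_pos: [0.5789, 0.1259, 0.266]
eef_rot: [0.762, 0.648, -0.0, -0.0]
wrist_force: [0.6, 0.2, -0.1]
gripper_width: 0.0425
gripper_force: 0.0
```

{"name": "step_arm", "arguments": {"series": [[[0,-0.9,0.15,0,0,0,0],[0,-0.9,0.2,0,0,0,0],[0,-0.9,0.2,0,0,0,0],[0,-0.85,0.3,0,0,0,0],[0,-0.85,0.3,0,0,0,0],[0,-0.8,0.4,0,0,0,0],[0,-0.8,0.4,0,0,0,0],[0,0,0,0,0,0,0]]]}}

```text
t: 15.35
tool_pos: [0.5198, 0.1355, 0.2463]
eef_rot: [0.762, 0.648, -0.001, -0.0]
wrist_force: [-0.1, 0.2, 0.0]
gripper_width: 0.0424
gripper_force: 0.0
```

Run:
```python
from h import *
m=camera_model("wrist");im=capture("wrist")
sc=capture("scene");c=np.zeros((600,800,3),np.uint8);c[:384,:512]=im
c[384:600,:400]=cv2.resize(sc[90:210,210:330],(400,216),interpolation=3)
save("comb5",c);s=read_state();p=s["tool_pos"];print(p,s["wrist_force"])
h=np.array([.6132,.1212]);u=np.array([np.cos(np.radians(9.4)),-np.sin(np.radians(9.4))])
print("tcp behind hinge", (p[:2]-h)@u, p[2]-.11)
```

```text
[0.52061297 0.1354466  0.24671036] [-0.00194735 -0.42810368 -0.02466246]
tcp behind hinge -0.09367062929869577 0.13671036009876603
```

View pics/comb5.png

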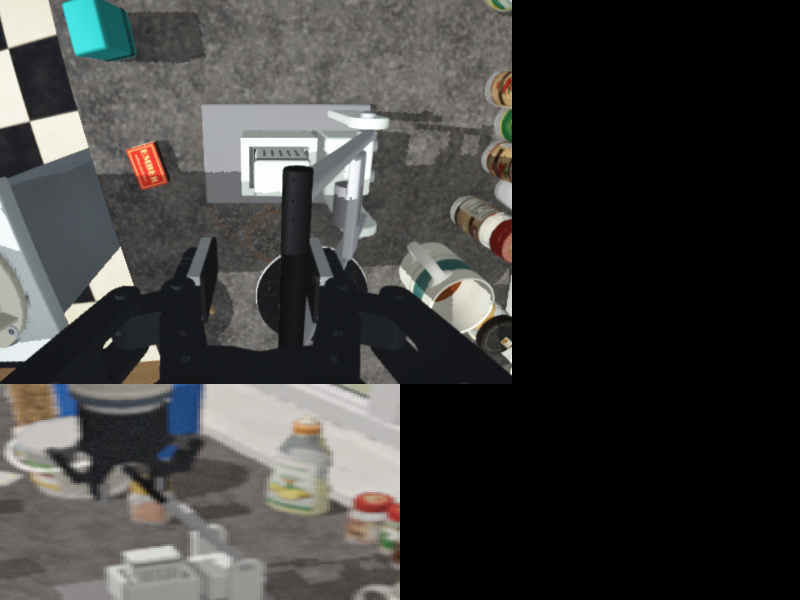

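The bar follows, resting against the rear finger at (298,170–340). I continue the arc to about 0.45 rad.

{"name": "step_arm", "arguments": {"series": [[[0,-1.26,0.7,0,0,0,0],[0,-1.2,0.8,0,0,0,0],[0,-1.13,0.9,0,0,0,0],[0,-1.05,0.98,0,0,0,0],[0,0,0,0,0,0,0]]]}}

```text
t: 16.08
tool_pos: [0.4734, 0.1428, 0.212]
eef_rot: [0.761, 0.648, -0.001, -0.0]
wrist_force: [0.2, -0.9, 0.2]
gripper_width: 0.0424
gripper_force: 0.0
```

{"name": "step_arm", "arguments": {"series": [[[0,-0.97,1.06,0,0,0,0],[0,-0.88,1.14,0,0,0,0],[0,-0.79,1.2,0,0,0,0],[0,-0.69,1.26,0,0,0,0],[0,0,0,0,0,0,0]]]}}

```text
t: 16.7
tool_pos: [0.441, 0.1481, 0.1652]
eef_rot: [0.762, 0.648, -0.001, -0.0]
wrist_force: [0.5, -1.4, 1.0]
gripper_width: 0.0428
gripper_force: 0.0
```

Run:
```python
from h import *
sc=capture("scene");im=capture("wrist");c=np.zeros((600,800,3),np.uint8)
c[:384,:512]=im
c[384:600,:400]=cv2.resize(sc[110:230,200:320],(400,216),interpolation=3);save("comb6",c)
s=read_state();p=s["tool_pos"];print(p,s["wrist_force"])
h=np.array([.6132,.1212]);u=np.array([np.cos(np.radians(9.4)),-np.sin(np.radians(9.4))])
d=(p[:2]-h)@u;print(d,p[2]-.11); a=np.arccos(-(d+.015)/.18);print("a",a,"bar z",.11+.18*np.sin(a))
```

```text
[0.44192625 0.1481842  0.16627722] [ 0.0129232  -0.25752348  0.01169122]
-0.1733811380582237 0.05627722021035546
a 0.49515470100117165 bar z 0.19553019997276921
```

View pics/comb6.png

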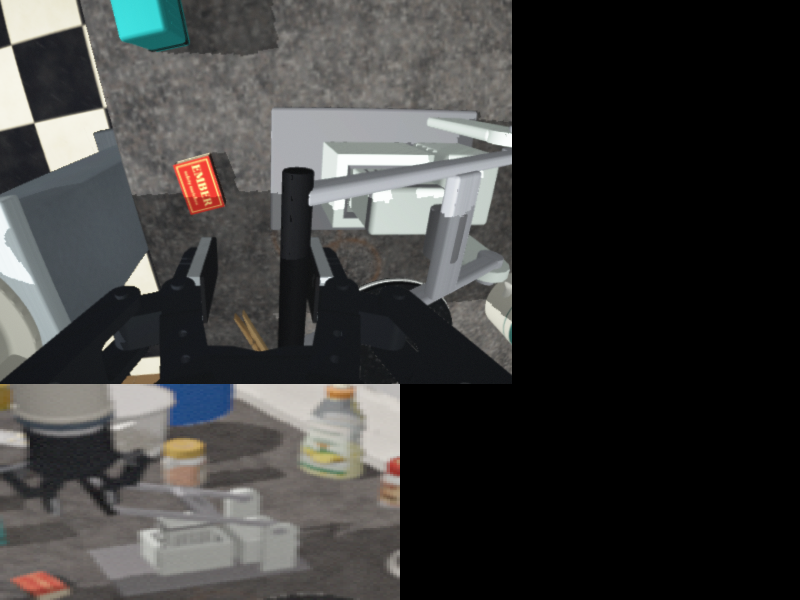

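The bar now sits at about 0.5 rad, held by clamp friction, with the nose still clear of the cartridge. I raise the tool, shut the fingers and go over the bar.

{"name": "step_arm", "arguments": {"series": [[[0,0,-2,0,0,0,0],[0,0,-2.5,0,0,0,0],[0,0,-2,0,0,0,-1],[0,0.6,0,0,0,0,-1],[0,0.6,0,0,0,0,-1],[0,0,0,0,0,0,-1],[0,0,0,0,0,0,-1],[0,0,0,0,0,0,-1]]]}}

```text
t: 17.8
tool_pos: [0.4537, 0.1462, 0.231]
eef_rot: [0.762, 0.648, -0.0, -0.0]
wrist_force: [-0.0, 0.6, -0.3]
gripper_width: -0.0001
gripper_force: 0.0
```

{"name": "step_arm", "arguments": {"series": [[[0,0,1,0,0,0,-1],[0,0,0.7,0,0,0,-1],[0,0,0.5,0,0,0,-1],[0,0,0.4,0,0,0,-1],[0,0,0.3,0,0,0,-1],[0,0,0,0,0,0,-1]]]}}

```text
t: 18.55
tool_pos: [0.4538, 0.1462, 0.2022]
eef_rot: [0.762, 0.648, -0.0, -0.0]
wrist_force: [0.0, 0.8, 0.5]
gripper_width: 0.0002
gripper_force: 0.0
```

{"name": "step_arm", "arguments": {"series": [[[0,-0.12,0.3,0,0,0,-1],[0,-0.12,0.3,0,0,0,-1],[0,-0.12,0.3,0,0,0,-1],[0,-0.12,0.3,0,0,0,-1],[0,-0.12,0.3,0,0,0,-1],[0,-0.1,0.3,0,0,0,-1],[0,-0.1,0.3,0,0,0,-1],[0,-0.1,0.3,0,0,0,-1]]]}}

```text
t: 19.55
tool_pos: [0.445, 0.1477, 0.1782]
eef_rot: [0.762, 0.648, 0.0, 0.0]
wrist_force: [-0.7, 0.2, 0.1]
gripper_width: 0.0
gripper_force: 0.4
```

{"name": "step_arm", "arguments": {"series": [[[0,-0.1,0.3,0,0,0,-1],[0,-0.1,0.3,0,0,0,-1],[0,-0.1,0.3,0,0,0,-1],[0,-0.1,0.3,0,0,0,-1],[0,0,0,0,0,0,-1]]]}}

```text
t: 20.18
tool_pos: [0.441, 0.1483, 0.1661]
eef_rot: [0.762, 0.648, -0.0, -0.0]
wrist_force: [-0.1, -0.1, 0.2]
gripper_width: -0.0002
gripper_force: 0.0
```

```bash
cat > bar.py <<'E'
from h import *
s=read_state();m=camera_model("wrist");im=capture("wrist").astype(int);p=s["tool_pos"]
d=im.max(2)<60
for v in range(140,241,10):
    r=np.flatnonzero(np.diff(np.r_[0,d[v,200:360].astype(int),0]))+200
    print(v,r.tolist(),end=' ')
print();print(p,s["wrist_force"],s["joint_pos"].round(3))
y=np.radians(-9.4);H=np.array([.6132,.1212,.11])
ex,ey=np.array([np.cos(y),np.sin(y),0]),np.array([-np.sin(y),np.cos(y),0])
for a in (.5,.4,.3,.2,.1,0,-.05,-.1):
    b=H-.18*np.cos(a)*ex+[0,0,.18*np.sin(a)]
    print(a,"end",proj(m,b+.05*ey).round(1),"edges",proj(m,b+.03*ey+.006*ex).round(1),proj(m,b+.03*ey-.006*ex).round(1),"z",b[2].round(3))
E
python3 bar.py
```

```text
140 [] 150 [257, 269] 160 [212, 214, 222, 228, 250, 274] 170 [215, 217, 223, 228, 250, 268] 180 [218, 223, 226, 234, 250, 268] 190 [221, 225, 226, 228, 236, 238, 250, 273] 200 [224, 226, 250, 274] 210 [250, 273] 220 [250, 273] 230 [200, 207, 249, 274] 240 [212, 216, 257, 263, 293, 295] 
[0.44095414 0.14831429 0.16614703] [-0.07440371 -0.09867156  0.22589857] [ 0.321  0.186  2.029 -0.     0.927  0.482]
0.5 end [304.  169.8] edges [317.  220.1] [286.1 220. ] z 0.196
0.4 end [280. 160.] edges [292.7 205.1] [265.1 205. ] z 0.18
0.3 end [264.5 151.9] edges [276.6 192.7] [251.8 192.6] z 0.163
0.2 end [255.5 145.3] edges [266.6 182.3] [244.3 182.2] z 0.146
0.1 end [251.1 139.8] edges [261.4 173.6] [241.1 173.6] z 0.128
0 end [250.4 135.3] edges [259.9 166.4] [241.3 166.3] z 0.11
-0.05 end [251.2 133.3] edges [260.2 163.1] [242.3 163.1] z 0.101
-0.1 end [252.5 131.4] edges [261.1 160.2] [244.  160.1] z 0.092
```

The mask puts the bar at pixels 250–274, about 0.28 rad, with the fingertips on top of it. I continue slowly.

{"name": "step_arm", "arguments": {"series": [[[0,-0.05,0.2,0,0,0,-1],[0,-0.05,0.2,0,0,0,-1],[0,-0.05,0.2,0,0,0,-1],[0,-0.03,0.15,0,0,0,-1],[0,0,0.1,0,0,0,-1],[0,0,0.1,0,0,0,-1]]]}}

```text
t: 20.98
tool_pos: [0.4393, 0.1486, 0.1568]
eef_rot: [0.762, 0.648, -0.0, 0.0]
wrist_force: [0.1, -0.7, 0.1]
gripper_width: 0.0004
gripper_force: 0.3
```

{"name": "step_arm", "arguments": {"series": [[[0,0,0.1,0,0,0,-1],[0,0,0.1,0,0,0,-1],[0,0,0.1,0,0,0,-1],[0,0,0.1,0,0,0,-1]]]}}

```text
t: 21.48
tool_pos: [0.4393, 0.1486, 0.1528]
eef_rot: [0.762, 0.648, -0.0, -0.0]
wrist_force: [-0.8, 0.7, 0.5]
gripper_width: -0.0004
gripper_force: 0.3
```

{"name": "step_arm", "arguments": {"series": [[[0,0,0.1,0,0,0,-1],[0,0,0.1,0,0,0,-1],[0,0,0.1,0,0,0,-1],[0,0,0.1,0,0,0,-1]]]}}

```text
t: 21.98
tool_pos: [0.4389, 0.1487, 0.1493]
eef_rot: [0.762, 0.648, -0.0, -0.0]
wrist_force: [-5.5, 0.9, 9.2]
gripper_width: -0.0002
gripper_force: 4.8
```

Contact reached at 9 N and a bar top of about 0.149. The seat is at least 24 mm of bar travel away, so I drive on at 8–10 mm/s.

{"name": "step_arm", "arguments": {"series": [[[0,0,0.1,0,0,0,-1],[0,0,0.1,0,0,0,-1],[0,0,0.1,0,0,0,-1],[0,0,0.1,0,0,0,-1]]]}}

```text
t: 22.48
tool_pos: [0.4382, 0.1488, 0.1451]
eef_rot: [0.762, 0.648, -0.001, -0.001]
wrist_force: [-7.9, 1.8, 10.2]
gripper_width: -0.0001
gripper_force: 5.0
```

{"name": "step_arm", "arguments": {"series": [[[0,0,0.1,0,0,0,-1],[0,0,0.1,0,0,0,-1],[0,0,0.1,0,0,0,-1],[0,0,0.1,0,0,0,-1],[0,0,0.1,0,0,0,-1]]]}}

```text
t: 23.1
tool_pos: [0.4376, 0.1488, 0.1399]
eef_rot: [0.762, 0.648, -0.001, -0.001]
wrist_force: [-8.7, 2.6, 10.0]
gripper_width: 0.0
gripper_force: 5.0
```

{"name": "step_arm", "arguments": {"series": [[[0,0,0.1,0,0,0,-1],[0,0,0.1,0,0,0,-1],[0,0,0.1,0,0,0,-1],[0,0,0.1,0,0,0,-1],[0,0,0.1,0,0,0,-1],[0,0,0.1,0,0,0,-1]]]}}

```text
t: 23.85
tool_pos: [0.4379, 0.1487, 0.134]
eef_rot: [0.762, 0.648, -0.001, -0.001]
wrist_force: [-7.9, 1.5, 9.6]
gripper_width: 0.0
gripper_force: 4.9
```

{"name": "step_arm", "arguments": {"series": [[[0,-0.04,0.1,0,0,0,-1],[0,-0.04,0.1,0,0,0,-1],[0,-0.04,0.1,0,0,0,-1],[0,0,0.1,0,0,0,-1],[0,0,0.1,0,0,0,-1]]]}}

```text
t: 24.48
tool_pos: [0.4375, 0.1488, 0.1292]
eef_rot: [0.762, 0.648, -0.0, -0.0]
wrist_force: [-4.4, -0.3, 9.0]
gripper_width: -0.0001
gripper_force: 4.6
```

{"name": "step_arm", "arguments": {"series": [[[0,0,0.1,0,0,0,-1],[0,0,0.1,0,0,0,-1]]]}}

```text
t: 24.72
tool_pos: [0.4373, 0.1488, 0.1271]
eef_rot: [0.762, 0.648, -0.001, -0.0]
wrist_force: [-4.7, 0.6, 9.4]
gripper_width: -0.0
gripper_force: 4.6
```

{"name": "step_arm", "arguments": {"series": [[[0,0,0.1,0,0,0,-1],[0,0,0.1,0,0,0,-1]]]}}

```text
t: 24.98
tool_pos: [0.4372, 0.1488, 0.1251]
eef_rot: [0.762, 0.648, -0.001, -0.001]
wrist_force: [-5.7, 0.6, 9.5]
gripper_width: 0.0003
gripper_force: 4.6
```

{"name": "step_arm", "arguments": {"series": [[[0,0,0.1,0,0,0,-1],[0,0,0.1,0,0,0,-1]]]}}

```text
t: 25.22
tool_pos: [0.437, 0.1489, 0.123]
eef_rot: [0.762, 0.648, -0.001, -0.001]
wrist_force: [-6.6, 1.3, 9.2]
gripper_width: 0.0003
gripper_force: 4.6
```

{"name": "step_arm", "arguments": {"series": [[[0,0,0.1,0,0,0,-1]]]}}

```text
t: 25.35
tool_pos: [0.437, 0.1488, 0.122]
eef_rot: [0.762, 0.648, -0.001, -0.001]
wrist_force: [-6.4, -0.1, 8.6]
gripper_width: -0.0003
gripper_force: 4.5
```

{"name": "step_arm", "arguments": {"series": [[[0,0,0.1,0,0,0,-1]]]}}

```text
t: 25.48
tool_pos: [0.4369, 0.1489, 0.121]
eef_rot: [0.762, 0.648, -0.001, -0.001]
wrist_force: [-6.9, 0.8, 9.6]
gripper_width: -0.0002
gripper_force: 4.5
```

{"name": "step_arm", "arguments": {"series": [[[0,0,0.1,0,0,0,-1],[0,0,0.1,0,0,0,-1]]]}}

```text
t: 25.72
tool_pos: [0.4368, 0.1489, 0.1189]
eef_rot: [0.762, 0.648, -0.001, -0.001]
wrist_force: [-6.8, 2.0, 9.4]
gripper_width: 0.0001
gripper_force: 4.5
```

{"name": "step_arm", "arguments": {"series": [[[0,0,0.1,0,0,0,-1],[0,0,0.1,0,0,0,-1]]]}}

```text
t: 25.98
tool_pos: [0.4367, 0.1489, 0.1169]
eef_rot: [0.762, 0.648, -0.001, -0.001]
wrist_force: [-6.8, 1.7, 9.9]
gripper_width: 0.0004
gripper_force: 4.5
```

{"name": "step_arm", "arguments": {"series": [[[0,0,0.1,0,0,0,-1],[0,0,0.1,0,0,0,-1]]]}}

```text
t: 26.22
tool_pos: [0.4367, 0.1489, 0.1149]
eef_rot: [0.762, 0.648, -0.001, -0.001]
wrist_force: [-6.5, 1.2, 9.1]
gripper_width: 0.0001
gripper_force: 4.5
```

{"name": "step_arm", "arguments": {"series": [[[0,0,0.1,0,0,0,-1],[0,0,0.1,0,0,0,-1]]]}}

```text
t: 26.48
tool_pos: [0.4367, 0.1489, 0.1129]
eef_rot: [0.762, 0.648, -0.001, -0.001]
wrist_force: [-7.4, 0.8, 9.1]
gripper_width: -0.0004
gripper_force: 4.5
```

{"name": "step_arm", "arguments": {"series": [[[0,0,0.1,0,0,0,-1],[0,0,0.1,0,0,0,-1]]]}}

```text
t: 26.72
tool_pos: [0.4366, 0.1489, 0.1109]
eef_rot: [0.762, 0.648, -0.001, -0.001]
wrist_force: [-6.7, 0.7, 8.5]
gripper_width: -0.0002
gripper_force: 4.5
```

{"name": "step_arm", "arguments": {"series": [[[0,0,0.1,0,0,0,-1],[0,0,0.1,0,0,0,-1]]]}}

```text
t: 26.98
tool_pos: [0.4366, 0.1489, 0.1089]
eef_rot: [0.762, 0.648, -0.001, -0.001]
wrist_force: [-6.8, 1.9, 8.0]
gripper_width: -0.0002
gripper_force: 4.4
```

{"name": "step_arm", "arguments": {"series": [[[0,0,0.1,0,0,0,-1],[0,0,0.1,0,0,0,-1]]]}}

```text
t: 27.22
tool_pos: [0.4366, 0.1489, 0.1069]
eef_rot: [0.762, 0.648, -0.001, -0.001]
wrist_force: [-6.7, 1.9, 9.6]
gripper_width: 0.0001
gripper_force: 4.4
```

{"name": "step_arm", "arguments": {"series": [[[0,0,0.1,0,0,0,-1],[0,0,0.1,0,0,0,-1]]]}}

```text
t: 27.48
tool_pos: [0.4367, 0.1489, 0.1049]
eef_rot: [0.762, 0.648, -0.001, -0.001]
wrist_force: [-6.8, 2.5, 9.0]
gripper_width: 0.0004
gripper_force: 4.4
```

{"name": "step_arm", "arguments": {"series": [[[0,0,0.1,0,0,0,-1],[0,0,0.1,0,0,0,-1]]]}}

```text
t: 27.72
tool_pos: [0.4367, 0.1489, 0.1031]
eef_rot: [0.762, 0.648, -0.001, -0.001]
wrist_force: [-8.5, 1.6, 15.7]
gripper_width: -0.0002
gripper_force: 7.4
```

15.7 N means the seat has been reached. I hold, then check with half a millimetre more.

{"name": "step_arm", "arguments": {"series": [[[0,0,0.04,0,0,0,-1],[0,0,0,0,0,0,-1],[0,0,0,0,0,0,-1]]]}}

```text
t: 28.1
tool_pos: [0.4367, 0.1489, 0.1029]
eef_rot: [0.762, 0.648, -0.001, -0.001]
wrist_force: [-8.5, 0.7, 13.9]
gripper_width: 0.0003
gripper_force: 7.1
```

{"name": "step_arm", "arguments": {"series": [[[0,0,0.05,0,0,0,-1],[0,0,0,0,0,0,-1],[0,0,0,0,0,0,-1]]]}}

```text
t: 28.48
tool_pos: [0.4368, 0.1489, 0.1025]
eef_rot: [0.762, 0.648, -0.001, -0.001]
wrist_force: [-8.4, 2.0, 16.6]
gripper_width: -0.0001
gripper_force: 8.1
```

Firm at 16.6 N, so it is home. I withdraw gently straight up.

{"name": "step_arm", "arguments": {"series": [[[0,-0.03,-0.1,0,0,0,-1],[0,-0.03,-0.2,0,0,0,-1],[0,0,-0.5,0,0,0,-1],[0,0,-2,0,0,0,-1],[0,0,-3,0,0,0,-1],[0,0,-3,0,0,0,-1],[0,0,-3,0,0,0,-1],[0,0,0,0,0,0,-1]]]}}

```text
t: 29.48
tool_pos: [0.4392, 0.1494, 0.2223]
eef_rot: [0.762, 0.648, 0.002, 0.001]
wrist_force: [-0.3, 0.4, 0.1]
gripper_width: 0.0001
gripper_force: 0.0
```

```bash
python3 bar.py
```

```text
140 [248, 255] 150 [220, 221, 229, 231, 248, 262] 160 [223, 224, 230, 233, 248, 262] 170 [226, 228, 237, 238, 248, 262] 180 [229, 230, 248, 262] 190 [248, 262] 200 [215, 216, 248, 262] 210 [200, 205, 209, 213, 248, 267] 220 [219, 222, 248, 262] 230 [201, 202, 221, 229, 233, 236, 247, 256] 240 [203, 206, 211, 212, 215, 221, 232, 234, 236, 239, 257, 263, 291, 294, 325, 328] 
[0.43915883 0.14942115 0.2222602 ] [-0.32475957  0.35387235  0.05900059] [ 0.325  0.107  1.978 -0.     1.052  0.486]
0.5 end [293.4 145.1] edges [302.9 180.9] [281.3 180.9] z 0.196
0.4 end [277.1 140.3] edges [286.3 173.4] [266.5 173.3] z 0.18
0.3 end [265.9 136. ] edges [274.7 166.7] [256.4 166.6] z 0.163
0.2 end [258.8 132.4] edges [267.2 160.8] [250.2 160.7] z 0.146
0.1 end [255.1 129.1] edges [263.  155.6] [247.2 155.6] z 0.128
0 end [254.2 126.3] edges [261.6 151.1] [246.9 151.1] z 0.11
-0.05 end [254.6 125.1] edges [261.7 149.1] [247.5 149. ] z 0.101
-0.1 end [255.5 123.9] edges [262.4 147.2] [248.6 147.1] z 0.092
```

The bar stayed down: edges at 248–262 match about -0.07 rad. The arm is clear and the force reads zero.

```bash
python3 -c "
from station import job_done;print(job_done())"
```

```text
the job is handed in; nothing more can be done
None
```

The cartridge is in the pocket and was driven home by the clamp (16.6 N felt on the bar, clamp about -0.07 rad); it was left clamped and the job handed in at about 30 s, but I viewed 11 pictures, one over the limit of 10.

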